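# Take the broken propeller off the two-rotor rig

### The job

Take the propeller with the snapped-off blade off the two-rotor rig: unscrew its spinner nut and stand the nut upright, open end down, on the blue mat, then lift the propeller off and lay it flat on the mat beside the nut. The two motors turn opposite ways, so one nut has a left-hand and the other a right-hand thread and nothing shows which: feel gently both ways and never force it against its stop. Set both parts down without dropping them, and leave the other rotor and everything else as it is.

Things in the scene. Friction and masses are not known exactly. Their poses are not given: they have to be found in the camera images.
- rig: two-rotor balance rig, fixed, beam locked level. Origin under the centre of its 190 x 150 mm base, y along the 330 mm beam. A motor (50 mm dia, locked) stands 150 mm out at each end (y +150, y -150), its top 122 mm above the table; a threaded stub, 19 mm dia, rises from it to 162 mm. Either thread may sit at either end. A twist of 0.2 N m against the stop is plain to feel; over 130 N between nut and stub (some 0.4 N m) forces it.
- broken_hub (a point): grey flat propeller with one blade snapped short (long blade 120 mm, other about 55 mm from the axis), 4 mm thick, up to 29 mm wide, 60 g. Point at the centre of its hub, a steel ring 37 mm dia, 14 mm high, bore 22 mm; x along the long blade, z up. The hub sits on the motor, top 136 mm above the table, nut on top; nut off, it lifts straight up 45 mm clear of the stub.
- broken_tip (a point): point on the broken propeller's long blade, 115 mm from the hub's axis, to tell where the blade lies
- whole_hub (a point): the same kind of propeller with both blades whole (240 mm over the tips), at the rig's other end; same point and axes. To stay on under its nut.
- nut_1_mid (a point): spinner nut, one of two alike: fluted aluminium, barrel 44 mm dia, 38 mm high, domed, 60 mm tall, 110 g. Point on its axis 24 mm above its open lower rim, z up. Screwed home on the hub. Coarse thread, hand unknown: the loosening way it turns freely, climbs 3.5 mm per rad and is free after about 2.1 rad, then lifts 35 mm clear; the other way it meets a hard stop within 0.35 rad (some play first).
- nut_2_mid (a point): the other spinner nut: same as nut_1_mid. Which of the two holds the broken propeller is seen from the positions.
- mat: thin blue mat, 200 x 290 x 6 mm, fixed on the table left or right of the robot. Origin under its centre, x along the 200 mm side, y along the 290 mm side. Nut and propeller go here; its top is 6 mm above the table.
- case: open black tool case, 160 x 220 mm, 45 mm high, fixed, on the side without the mat. Origin under its centre.
- driver_grip (a point): loose screwdriver, 170 mm, lying on the table between robot and rig; this point on its handle. Leave alone.
- meter: loose yellow multimeter 72 x 140 x 36 mm off one end of the rig, origin under its centre. Leave alone.
- roll: loose grey roll of tape lying flat, 100 mm dia, 38 mm high, off one end of the rig, origin under its centre. Leave alone.

How it is judged (in metres and radians):
On the way, in this order (a step that is already met when the one before it is completed fails the run):
1. the nut of the broken propeller is off its stub (distance between each of nut_1_mid, nut_2_mid and broken_hub above 0.065 m), for 0.1 s.
2. the broken propeller is off its stub (distance of broken_hub from where it was at the start of the episode above 0.06 m), for 0.1 s.
At the end, for the whole second after the job is handed in: The nut taken off stands upright (within 8 degrees) and at rest on the mat; the broken propeller lies flat on the mat, hub and long blade within its edges, at rest; the whole propeller still has its nut on it (((x of nut_1_mid in the frame of mat between -0.1 and 0.1 m and y of nut_1_mid in the frame of mat between -0.145 and 0.145 m and height (world z) of nut_1_mid between 0.024 and 0.036 m and angle between nut_1_mid's own z axis and vertical below 0.15 rad and linear speed of nut_1 below 0.02 m/s and distance between nut_2_mid and whole_hub below 0.045 m) or (x of nut_2_mid in the frame of mat between -0.1 and 0.1 m and y of nut_2_mid in the frame of mat between -0.145 and 0.145 m and height (world z) of nut_2_mid between 0.024 and 0.036 m and angle between nut_2_mid's own z axis and vertical below 0.15 rad and linear speed of nut_2 below 0.02 m/s and distance between nut_1_mid and whole_hub below 0.045 m)) and x of broken_hub in the frame of mat between -0.1 and 0.1 m and y of broken_hub in the frame of mat between -0.145 and 0.145 m and x of broken_tip in the frame of mat between -0.105 and 0.105 m and y of broken_tip in the frame of mat between -0.15 and 0.15 m and height (world z) of broken_hub below 0.022 m and angle between broken_hub's own z axis and vertical below 0.12 rad and linear speed of prop_broken below 0.02 m/s); the robot touches nothing.
It fails at once if the thread is forced (over 130 N between a nut and a stub) (contact force between any of nut_1, nut_2 and motor_p above 130 N or contact force between any of nut_1, nut_2 and motor_q above 130 N).
It fails at once if a nut or the broken propeller is dropped ((linear speed of nut_1 above 0.7 m/s and contact force between the fingers and nut_1 below 0.05 N) or (linear speed of nut_2 above 0.7 m/s and contact force between the fingers and nut_2 below 0.05 N) or (linear speed of prop_broken above 0.7 m/s and contact force between the fingers and prop_broken below 0.05 N)).
It fails at once if the whole propeller is shifted by more than 10 mm (distance of whole_hub from where it was at the start of the episode above 0.01 m).
It fails at once if screwdriver, multimeter or roll is moved by more than 25 mm (distance of any of driver_grip, meter, roll from where it was at the start of the episode above 0.025 m).
It also fails if it takes over 69 s, if anything falls off the work surface, if the arm or the gripper's body presses on something with over 40 N, if the wrist force passes 120 N, or if a joint passes its speed limit or range.

### The arm

A 6-joint arm with a two-finger parallel gripper is mounted at the origin on the work surface. World frame = base frame: x ahead of the robot, y to its left, z up, the work surface at z = 0. Lengths are in mm, angles in rad, forces in N, time in s.
With the tool pointing down it reaches from about 350 to 725 mm from the base axis. Payload 6 kg.
Tool frame: the origin (TCP) lies between the finger pads; the fingertips stand 25 mm ahead of it and the grasp point (between the pads) lies 6 mm ahead of it; z points along the fingers, y is the line along which they close (so a half turn about z gives the same grasp; the last joint's range is limited). The gripper opens to 85 mm and grips with 20 to 120 N. Pads are 22 mm wide; open, the fingers measure 114 mm over their backs; the gripper's body (76 mm by 85 mm) begins 54 mm behind the grasp point. The pads swing forward as they close: fully open they stand 13 mm farther back than shut.
Start: joints at [1.667, 0.04, 0.085, 0, -1.615, -0.334], TCP at [141.314, 583.101, 256.261] pointing down, gripper open.
Joint ranges: [-2.56, 2.56], [-1.29, 2.01], [-1.08, 1.49], [-3.29, 1.98], [-2.81, -0.18], [-2.99, 2.99]. Speed limits (rad/s): [2.57, 2.57, 3.01, 3.14, 3.14, 3.14].

### API

Orientations are given as [roll, pitch, yaw] about the fixed x, y, z axes, in that order (R = Rz(yaw) Ry(pitch) Rx(roll)).
In Python, from station import status, eyes, ticket gives the robot as it stands.
- The arm moves only by the tool step_arm, never from a script. Its argument "moves" is a list of rows, each a list of 2 entries, a list of its own where there are three numbers: the shift along the tool's x, y, z normalised to -1 to 1, where 1 is 0.3 m, then the turn, a rotation vector about the tool's x, y, z normalised to -1 to 1, where 1 is pi/2 rad. In form: [[[dx, dy, dz], [wx, wy, wz]], ...]. A call has exactly 10 rows; each row is the pose to reach, as a shift and turn from the pose commanded when the call began, along the tool's axes at that moment; what a row does not reach only later rows make up. A row lasts 1/10 s, in which the tool goes at most 50 mm and 8.59 degrees, less where a joint would pass 70% of its speed; a pose out of reach is approached as far as the arm can. A call with a number of a shift or a turn outside -1 to 1 is refused whole. A call with a gripper value outside its range is refused whole. "gripper" is the gripper command: -1 is fully open, 1 is shut, values between are in proportion, set as the call begins (left out, the last holds). The fingers move at their own pace and stop on an object; "squeeze" is the grip in N (left out, the last holds). Time passes only in rows, so rows that repeat a pose let the fingers close, or fill a call up. It gives the time, the measured TCP pose, the force, the opening and the grip force at its end, in the units of the state.
- status.get_state(): the state, without advancing time (a new reading comes with each control period).
- eyes.get_image(name): name is "side" or "top" or "wrist"; returns a dict with "pixels" (480x640x3 uint8, red, green, blue), "mtx" (3x3 intrinsics, pixels), "R" (3x3) and "t" (3): a world point X has camera coordinates R X + t. Camera axes: x right, y down, z forward; pixel columns grow to the right and rows downward; lengths in mm; the calibration is good to about 2 mm. A picture is of the moment at which its call begins. There is no depth.
- ticket.sign_off(): hands the job in; it is judged then, once.
The state is a dict: "clock": time; "joint_positions": joint angles; "joint_velocities": joint speeds; "tau": joint torques, N m; "tool_pos": TCP position; "ee_rot": TCP orientation; "force": force on the tool from outside, world axes, zero at the start; "wrist_torque": the same for the moment, N m; "width": opening from 0.0 (shut) to 1.0 (fully open); "grasp_force": force on a finger pad.
Only numpy, scipy, OpenCV 4.12 (cv2) and the standard library are available. Lean on these libraries where they do the work, as an engineer would, in place of code of your own. Each camera call takes 0.05 s, during which the arm holds its last target. There are 200 camera calls.

## Working session

There is one attempt and no reset: what is moved stays moved. The work goes in short steps, Python scripts to look and compute and a tool call to move; the robot and the scene stay as the last step left them, time stands still between calls to the robot, and variables do not carry over. Pictures are saved under pics/ and viewed, at most 13 in all, crops included, and the job is handed in when it is done.

Besides the shell and the picture viewer there is one more tool, called after "Emit:" as name(argument=value, ...) on one line, values as JSON. step_arm: Moves the arm, as the interface text tells. Its arguments: {"type":"object","properties":{"moves":{"type":"array","items":{"type":"array"}},"gripper":{"type":"number"},"squeeze":{"type":"number"}},"required":["moves"]}

```bash
mkdir -p pics; ls
python3 - <<'E'
from station import status, eyes
import cv2,numpy as np
print(status.get_state())
for n in ("top","side"):
    d=eyes.get_image(n); cv2.imwrite(f"pics/{n}0.png",d["pixels"][:,:,::-1]); np.savez(f"pics/{n}0.npz",**d)
    print(n,d["mtx"],d["R"],d["t"])
E
```

```text
pics
{'clock': 0.0, 'joint_positions': array([ 1.66670633e+00,  4.08070825e-02,  8.37697827e-02, -4.77687831e-04,
       -1.61549937e+00, -3.33680911e-01]), 'joint_velocities': array([-1.23693024e-03, -1.14081498e-03, -7.57869348e-05,  1.48607932e-03,
       -9.48045257e-04,  9.90701324e-04]), 'tau': array([ 4.10116836e-04, -3.68200743e+01,  3.47419345e+01,  6.93227962e+00,
       -5.29428420e-03,  5.21539164e-06]), 'tool_pos': array([141.17997346, 582.84790011, 255.25617663]), 'ee_rot': array([ 3.13979199e+00, -1.19078077e-04, -2.37749872e-01]), 'force': array([ 0.24636489, -0.6628789 ,  0.89838378]), 'wrist_torque': array([-0.04820105,  0.02007882, -0.02429456]), 'grasp_force': 0.0, 'width': 0.9988714182616126}
top [[588.41946183   0.         320.88813921]
 [  0.         588.41946183 236.46361836]
 [  0.           0.           1.        ]] [[ 5.17025364e-03 -9.99986266e-01 -8.58552139e-04]
 [-9.97691911e-01 -5.10025649e-03 -6.77114298e-02]
 [ 6.77061210e-02  1.20665579e-03 -9.97704578e-01]] [ -11.57347366  577.78949925 1515.65572615]
side [[492.05282086   0.         305.16618006]
 [  0.         492.05282086 239.41233737]
 [  0.           0.           1.        ]] [[-0.78328845 -0.62146181  0.01563423]
 [-0.40282305  0.48824067 -0.77417998]
 [ 0.47349003 -0.61270406 -0.63277242]] [442.04313207 351.00790214 792.12181369]
```

View pics/top0.png

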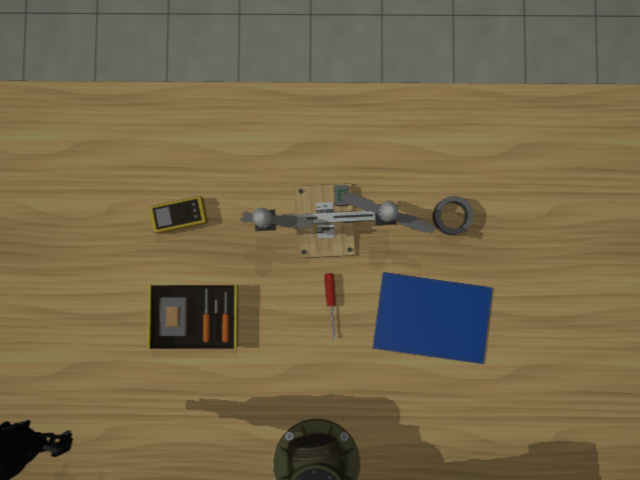

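View pics/side0.png

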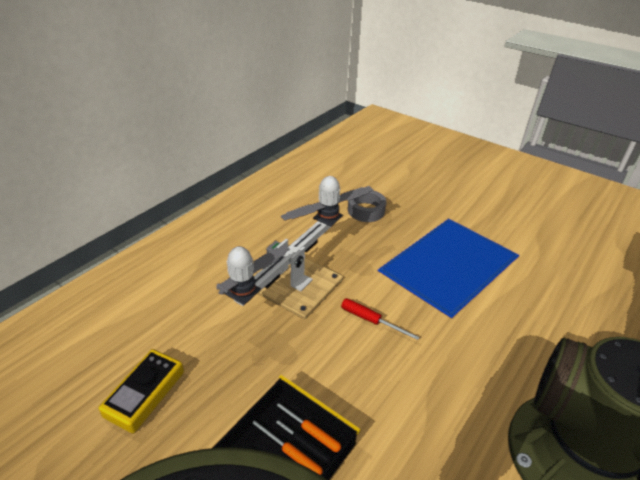

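The broken propeller is the left one in the top view: nut at about (262,218), short blade to (245,217), long blade lying over the beam. The whole one is at (388,212). The mat is at lower right, about (433,318). Next I measure.

```bash
cat > h.py <<'E'
import numpy as np, cv2
def load(n): return dict(np.load(f"pics/{n}.npz"))
def ray(d,uv):
    c=-d["R"].T@d["t"]; v=d["R"].T@np.linalg.inv(d["mtx"])@np.array([uv[0],uv[1],1.]); return c,v/np.linalg.norm(v)
def plane(d,uv,z):
    c,v=ray(d,uv); return c+v*(z-c[2])/v[2]
def tri(d1,p1,d2,p2):
    c1,v1=ray(d1,p1);c2,v2=ray(d2,p2)
    s=np.linalg.lstsq(np.c_[v1,-v2],c2-c1,rcond=None)[0]
    a,b=c1+s[0]*v1,c2+s[1]*v2; return (a+b)/2,np.linalg.norm(a-b)
def proj(d,X):
    p=d["mtx"]@(d["R"]@np.asarray(X,float)+d["t"]); return p[:2]/p[2]
E
python3 - <<'E'
from h import *
t,s=load("top0"),load("side0")
def blobs(d,box,amin):
    u0,u1,v0,v1=box; im=d["pixels"][v0:v1,u0:u1].astype(int)
    m=((im.min(2)>amin)&(im.max(2)-im.min(2)<25)).astype(np.uint8)
    n,l,st,c=cv2.connectedComponentsWithStats(m)
    for i in range(1,n):
        if st[i,4]>60: print(box,st[i]+[u0,v0,0,0,0],c[i]+[u0,v0])
blobs(t,(240,290,195,240),110);blobs(t,(374,402,195,230),110)
blobs(s,(215,265,235,285),110);blobs(s,(310,345,170,210),110)
im=t["pixels"].astype(int); m=((im[:,:,2]>im[:,:,0]+50)&(im[:,:,2]>im[:,:,1]+30)).astype(np.uint8)
c=max(cv2.findContours(m,0,2)[0],key=cv2.contourArea); r=cv2.minAreaRect(c)
for p in cv2.boxPoints(r): print(plane(t,p,6).round(1))
print("mat",plane(t,r[0],6).round(1))
a=cv2.resize(t["pixels"][170:260,140:340],None,fx=4,fy=4,interpolation=2)
b=cv2.resize(s["pixels"][160:310,200:400],None,fx=4,fy=4,interpolation=2)[:,:]
cv2.imwrite("pics/c1.png",cv2.resize(np.vstack([a,b]),None,fx=.62,fy=.62)[:,:,::-1])
E
```

```text
(240, 290, 195, 240) [253 211  11  12 108] [257.85185185 216.60185185]
(374, 402, 195, 230) [379 204  15  13 137] [386.27007299 210.02189781]
(215, 265, 235, 285) [228 247  24  35 666] [238.83933934 264.31231231]
(310, 345, 170, 210) [319 176  20  30 480] [328.90208333 191.25833333]
[ 290.  -144.3    6. ]
[ 485.4 -172.1    6. ]
[ 446.8 -458.7    6. ]
[ 252.2 -428.6    6. ]
mat [ 368.2 -301.     6. ]
```

View pics/c1.png

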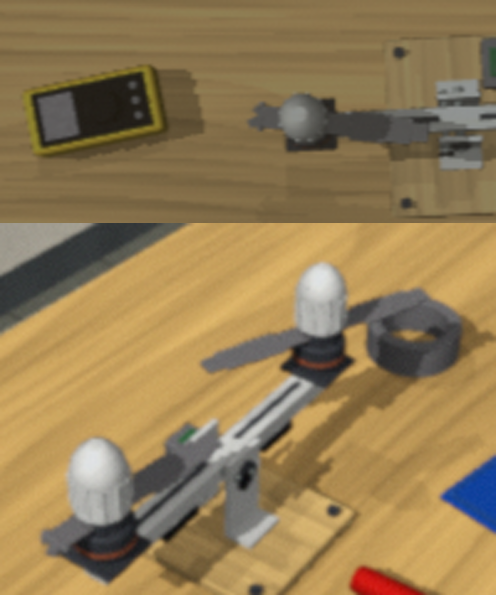

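The crop confirms it. The near nut (broken propeller) has its axis at about (262.2,217.2) in the top view. The long blade runs toward the rig centre beside the beam, and the short blade points outward.

Run:
```python
from h import *
from scipy.spatial.transform import Rotation as Ro
t,s=load("top0"),load("side0")
for uv in ((262.2,217.2),(388,211.5)):
    P=plane(t,uv,170); print(P.round(1), "side base/top px",proj(s,[P[0],P[1],136]).round(1),proj(s,[P[0],P[1],196]).round(1))
P,e=tri(t,(262.2,217.2),s,(239.5,263)); print(P.round(1),e)
P=plane(t,(262.2,217.2),170)
R=Ro.from_euler("xyz",[3.1398,0,-.23775]).as_matrix()
print("tool",R.round(3))
print("shift to above (z=256)",R.T@(np.array([P[0],P[1],250])-[141.3,583.1,256.3])/300)
print([ (plane(t,p,130)).round(1) for p in ((311,221),(245,217))])
```

```text
[612.5 129.9 170. ] side base/top px [242.7 272.9] [240.6 248.3]
[ 627.5 -166.8  170. ] side base/top px [330.2 200. ] [331.6 177.2]
[614.5 131.8 160.8] 2.9919297116200347
tool [[ 0.972 -0.236 -0.   ]
 [-0.236 -0.972 -0.002]
 [ 0.     0.002 -1.   ]]
shift to above (z=256) [1.88217615 1.09839839 0.02296908]
[array([607.8,  15.4, 130. ]), array([616.7, 175.7, 130. ])]
```

Emit:
step_arm(moves=[[[0.94, 0.55, 0.01], [0, 0, 0]], [[0.94, 0.55, 0.01], [0, 0, 0]], [[0.94, 0.55, 0.01], [0, 0, 0]], [[0.94, 0.55, 0.01], [0, 0, 0]], [[0.94, 0.55, 0.01], [0, 0, 0]], [[0.94, 0.55, 0.01], [0, 0, 0]], [[0.94, 0.55, 0.01], [0, 0, 0]], [[0.94, 0.55, 0.01], [0, 0, 0]], [[0.94, 0.55, 0.01], [0, 0, 0]], [[0.94, 0.55, 0.01], [0, 0, 0]]], gripper=-1)

```text
clock: 1.1
tool_pos: [376.0, 356.7, 253.0]
ee_rot: [3.141, 0.0, -0.237]
force: [-1.2, -0.5, -0.3]
width: 0.998
grasp_force: 0.0
```

Emit:
step_arm(moves=[[[0.94, 0.55, 0.01], [0, 0, 0]], [[0.94, 0.55, 0.01], [0, 0, 0]], [[0.94, 0.55, 0.01], [0, 0, 0]], [[0.94, 0.55, 0.01], [0, 0, 0]], [[0.94, 0.55, 0.01], [0, 0, 0]], [[0.94, 0.55, 0.01], [0, 0, 0]], [[0.94, 0.55, 0.01], [0, 0, 0]], [[0.94, 0.55, 0.01], [0, 0, 0]], [[0.94, 0.55, 0.01], [0, 0, 0]], [[0.94, 0.55, 0.01], [0, 0, 0]]])

```text
clock: 2.1
tool_pos: [611.2, 130.9, 250.3]
ee_rot: [-3.142, 0.0, -0.236]
force: [0.1, -0.4, 0.2]
width: 1.0
grasp_force: 0.0
```

Run:
```python
from h import *
from station import status, eyes
s=status.get_state(); print({k:np.round(s[k],3) for k in ("clock","joint_positions","tool_pos","ee_rot","force","wrist_torque")})
for n in ("wrist","top"):
    d=eyes.get_image(n); np.savez(f"pics/{n}1.npz",**d); cv2.imwrite(f"pics/{n}1.png",d["pixels"][:,:,::-1])
    if n=="wrist":
        print(d["R"].round(3),d["t"]); 
        for z in (136,174,196): print(z,proj(d,[612.5,130,z]))
```

```text
{'clock': np.float64(2.1), 'joint_positions': array([ 0.531,  0.106,  0.144, -0.   , -1.608,  0.804]), 'tool_pos': array([611.227, 130.873, 250.3  ]), 'ee_rot': array([-3.142,  0.   , -0.236]), 'force': array([ 0.099, -0.421,  0.226]), 'wrist_torque': array([0.022, 0.041, 0.046])}
[[-0.234 -0.972 -0.001]
 [-0.93   0.224  0.292]
 [-0.284  0.069 -0.956]] [270.0943943  503.18454238 539.05161279]
136 [321.23507532 240.41308769]
174 [321.20015768 261.01710939]
196 [321.17372735 276.61298795]
```

View pics/wrist1.png

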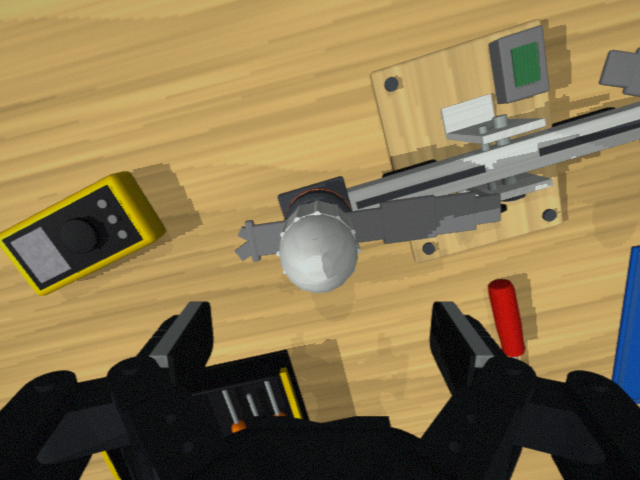

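The wrist view shows the nut at about (318,253), the broken stub pointing left and the long blade to the right, below the beam. For an accurate axis I move the wrist camera straight over the nut.

Emit:
step_arm(moves=[[[-0.1, 0, 0], [0, 0, 0]], [[-0.2, 0, 0], [0, 0, 0]], [[-0.25, 0, 0], [0, 0, 0]], [[-0.25, 0, 0], [0, 0, 0]], [[-0.25, 0, 0], [0, 0, 0]], [[-0.25, 0, 0], [0, 0, 0]], [[-0.25, 0, 0], [0, 0, 0]], [[-0.25, 0, 0], [0, 0, 0]], [[-0.25, 0, 0], [0, 0, 0]], [[-0.25, 0, 0], [0, 0, 0]]])

```text
clock: 3.2
tool_pos: [539.0, 147.1, 250.1]
ee_rot: [3.141, 0.0, -0.238]
force: [-0.7, 0.9, 0.7]
width: 0.997
grasp_force: 0.0
```

Run:
```python
from h import *
from station import status, eyes
s=status.get_state(); print(s["tool_pos"],s["ee_rot"])
d=eyes.get_image("wrist"); np.savez("pics/wrist2.npz",**d); cv2.imwrite("pics/wrist2.png",d["pixels"][:,:,::-1])
c=-d["R"].T@d["t"]; print("cam",c, d["mtx"][0], proj(d,[c[0],c[1],100]))
im=d["pixels"].astype(int); m=((im.min(2)>85)&(im.max(2)-im.min(2)<30)).astype(np.uint8)
for k in cv2.findContours(m,0,2)[0]:
    if cv2.contourArea(k)>800:
        print(cv2.boundingRect(k),cv2.contourArea(k),cv2.minEnclosingCircle(k), plane(d,cv2.minEnclosingCircle(k)[0],174).round(1))
```

```text
[538.97618242 147.07823198 250.11529992] [ 3.14119161e+00  2.03024509e-04 -2.38102722e-01]
cam [611.98800053 128.68559241 368.39917   ] [372.20904392   0.         321.04832383] [321.27612918 122.61815294]
(0, 145, 53, 64) 1864.5 ((24.300504684448242, 176.3634796142578), 31.808319091796875) [622.5 285.3 174. ]
(225, 0, 415, 162) 24834.0 ((432.0, 69.0), 218.197265625) [623.3  71.2 174. ]
```

View pics/wrist2.png

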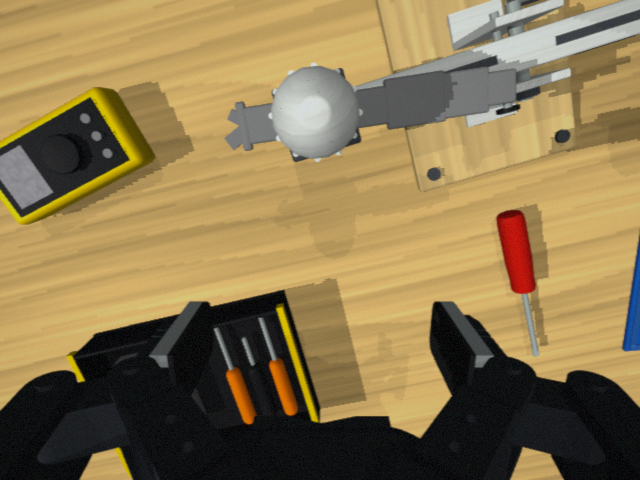

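The nut is seen from nearly straight above: dome circle at about (316,112), radius about 44 px. I'll fit it properly and check against the earlier wrist and top views.

Run:
```python
from h import *
for n,box,rr,zz in (("wrist2",(255,375,50,175),(38,50),(174,)),("wrist1",(260,380,190,305),(34,46),(174,)),("top0",(240,284,196,240),(8,13),(170,)),("top1",(240,284,196,240),(8,13),(170,))):
    d=load(n); u0,u1,v0,v1=box; k=4
    g=cv2.cvtColor(d["pixels"][v0:v1,u0:u1],cv2.COLOR_RGB2GRAY); g=cv2.GaussianBlur(cv2.resize(g,None,fx=k,fy=k,interpolation=2),(0,0),3)
    c=cv2.HoughCircles(g,cv2.HOUGH_GRADIENT_ALT,1.5,400,param1=150,param2=.5,minRadius=rr[0]*k,maxRadius=rr[1]*k)
    if c is None: print(n,"none"); continue
    for x in c[0][:2]:
        uv=(x[0]/k+u0,x[1]/k+v0); print(n,np.round(uv,1),x[2]/k,[plane(d,uv,z).round(1) for z in (174,)])
```

```text
wrist2 none
wrist1 none
top0 none
top1 none
```

Emit:
step_arm(moves=[[[0.261, -0.006, 0], [0, 0, -0.724]], [[0.261, -0.006, 0], [0, 0, -0.724]], [[0.261, -0.006, 0], [0, 0, -0.724]], [[0.261, -0.006, 0], [0, 0, -0.724]], [[0.261, -0.006, 0], [0, 0, -0.724]], [[0.261, -0.006, 0], [0, 0, -0.724]], [[0.261, -0.006, 0], [0, 0, -0.724]], [[0.261, -0.006, 0], [0, 0, -0.724]], [[0.261, -0.006, 0], [0, 0, -0.724]], [[0.261, -0.006, 0], [0, 0, -0.724]]])

```text
clock: 4.25
tool_pos: [615.4, 130.5, 250.3]
ee_rot: [3.142, 0.0, 0.897]
force: [0.1, 0.7, 0.5]
width: 1.001
grasp_force: 0.0
```

Emit:
step_arm(moves=[[[0, 0, 0.05], [0, 0, 0]], [[0, 0, 0.1], [0, 0, 0]], [[0, 0, 0.15], [0, 0, 0]], [[0, 0, 0.2], [0, 0, 0]], [[0, 0, 0.25], [0, 0, 0]], [[0, 0, 0.273], [0, 0, 0]], [[0, 0, 0.273], [0, 0, 0]], [[0, 0, 0.273], [0, 0, 0]], [[0, 0, 0.273], [0, 0, 0]], [[0, 0, 0.273], [0, 0, 0]]])

```text
clock: 5.25
tool_pos: [615.7, 130.6, 169.3]
ee_rot: [3.141, -0.001, 0.899]
force: [0.5, -0.9, -0.7]
width: 1.0
grasp_force: 0.0
```

Run:
```python
from h import *
from station import status, eyes
s=status.get_state(); print({k:np.round(s[k],3) for k in ("clock","joint_positions","tool_pos","ee_rot","force","wrist_torque")})
d=eyes.get_image("wrist"); np.savez("pics/wrist3.npz",**d); cv2.imwrite("pics/wrist3.png",d["pixels"][:,:,::-1])
```

```text
{'clock': np.float64(5.25), 'joint_positions': array([ 0.527,  0.123,  0.015,  0.   , -1.461,  1.943]), 'tool_pos': array([615.665, 130.624, 169.348]), 'ee_rot': array([ 3.141e+00, -1.000e-03,  8.990e-01]), 'force': array([ 0.514, -0.895, -0.685]), 'wrist_torque': array([-0.034, -0.006,  0.015])}
```

View pics/wrist3.png

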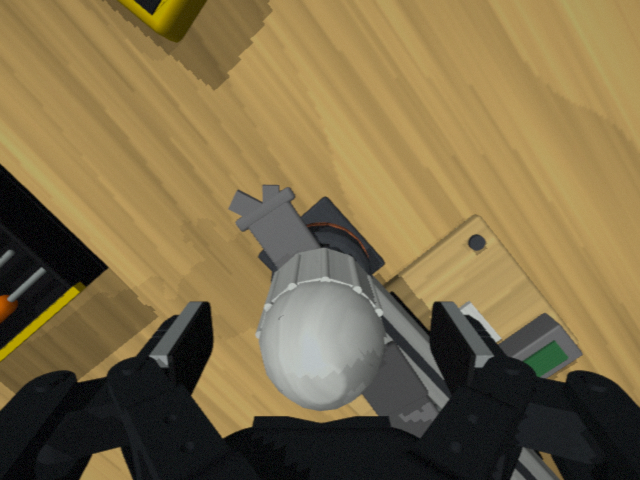

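The nut sits at u≈322, midway between the fingers (212 and 432), so it is centred along the closing line. Combining views, it lies about 1.3 mm further along tool x. I close gently there.

Emit:
step_arm(moves=[[[0.0045, 0, 0.005], [0, 0, 0]], [[0.0045, 0, 0.005], [0, 0, 0]], [[0.0045, 0, 0.005], [0, 0, 0]], [[0.0045, 0, 0.005], [0, 0, 0]], [[0.0045, 0, 0.005], [0, 0, 0]], [[0.0045, 0, 0.005], [0, 0, 0]], [[0.0045, 0, 0.005], [0, 0, 0]], [[0.0045, 0, 0.005], [0, 0, 0]], [[0.0045, 0, 0.005], [0, 0, 0]], [[0.0045, 0, 0.005], [0, 0, 0]]], gripper=1, squeeze=30)

```text
clock: 6.3
tool_pos: [616.3, 131.5, 167.1]
ee_rot: [3.141, -0.0, 0.899]
force: [1.2, -0.7, 0.9]
width: 0.516
grasp_force: 30.9
```

```bash
cat > st.py <<'E'
import numpy as np
from station import status
s=status.get_state(); print({k:np.round(s[k],3) for k in ("clock","tool_pos","ee_rot","force","wrist_torque","width","grasp_force")}, s["joint_positions"][5].round(3), s["tau"][5].round(3))
E
python3 st.py
```

```text
{'clock': np.float64(6.3), 'tool_pos': array([616.301, 131.522, 167.09 ]), 'ee_rot': array([ 3.141, -0.   ,  0.899]), 'force': array([ 1.234, -0.674,  0.914]), 'wrist_torque': array([-0.196, -0.304, -0.018]), 'width': np.float64(0.516), 'grasp_force': np.float64(30.883)} 1.943 -0.001
```

Emit:
step_arm(moves=[[[0, 0, 0], [0, 0, 0.008]], [[0, 0, 0], [0, 0, 0.016]], [[0, 0, 0], [0, 0, 0.024]], [[0, 0, 0], [0, 0, 0.032]], [[0, 0, 0], [0, 0, 0.04]], [[0, 0, 0], [0, 0, 0.048]], [[0, 0, 0], [0, 0, 0.056]], [[0, 0, 0], [0, 0, 0.06]], [[0, 0, 0], [0, 0, 0.06]], [[0, 0, 0], [0, 0, 0.06]]])

```text
clock: 7.3
tool_pos: [616.2, 131.6, 167.1]
ee_rot: [3.141, -0.0, 0.805]
force: [-0.4, 0.9, 3.3]
width: 0.518
grasp_force: 31.1
```

```bash
python3 st.py
```

```text
{'clock': np.float64(7.3), 'tool_pos': array([616.202, 131.593, 167.071]), 'ee_rot': array([ 3.141, -0.   ,  0.805]), 'force': array([-0.411,  0.924,  3.324]), 'wrist_torque': array([ 0.11 ,  0.076, -0.059]), 'width': np.float64(0.518), 'grasp_force': np.float64(31.071)} 1.848 0.006
```

Emit:
step_arm(moves=[[[0, 0, 0], [0, 0, 0.008]], [[0, 0, 0], [0, 0, 0.016]], [[0, 0, 0], [0, 0, 0.024]], [[0, 0, 0], [0, 0, 0.032]], [[0, 0, 0], [0, 0, 0.04]], [[0, 0, 0], [0, 0, 0.048]], [[0, 0, 0], [0, 0, 0.056]], [[0, 0, 0], [0, 0, 0.06]], [[0, 0, 0], [0, 0, 0.06]], [[0, 0, 0], [0, 0, 0.06]]])

```text
clock: 8.3
tool_pos: [616.2, 131.5, 167.0]
ee_rot: [3.141, -0.0, 0.711]
force: [0.7, -0.6, 5.0]
width: 0.517
grasp_force: 31.2
```

```bash
python3 st.py
```

```text
{'clock': np.float64(8.3), 'tool_pos': array([616.243, 131.541, 167.046]), 'ee_rot': array([ 3.141, -0.   ,  0.711]), 'force': array([ 0.677, -0.628,  4.95 ]), 'wrist_torque': array([-0.048, -0.018,  0.059]), 'width': np.float64(0.517), 'grasp_force': np.float64(31.191)} 1.754 -0.01
```

Emit:
step_arm(moves=[[[0, 0, 0], [0, 0, 0.01]], [[0, 0, 0], [0, 0, 0.02]], [[0, 0, 0], [0, 0, 0.03]], [[0, 0, 0], [0, 0, 0.04]], [[0, 0, 0], [0, 0, 0.05]], [[0, 0, 0], [0, 0, 0.06]], [[0, 0, 0], [0, 0, 0.07]], [[0, 0, 0], [0, 0, 0.07]], [[0, 0, 0], [0, 0, 0.07]], [[0, 0, 0], [0, 0, 0.07]]])

```text
clock: 9.3
tool_pos: [616.2, 131.5, 167.1]
ee_rot: [3.141, -0.0, 0.6]
force: [1.6, 1.1, 4.7]
width: 0.517
grasp_force: 31.2
```

```bash
python3 st.py
```

```text
{'clock': np.float64(9.3), 'tool_pos': array([616.211, 131.528, 167.08 ]), 'ee_rot': array([ 3.141, -0.   ,  0.6  ]), 'force': array([1.608, 1.074, 4.711]), 'wrist_torque': array([-0.068, -0.088, -0.03 ]), 'width': np.float64(0.517), 'grasp_force': np.float64(31.198)} 1.643 0.022
```

Emit:
step_arm(moves=[[[0, 0, -0.0005], [0, 0, 0.012]], [[0, 0, -0.001], [0, 0, 0.024]], [[0, 0, -0.0015], [0, 0, 0.036]], [[0, 0, -0.002], [0, 0, 0.048]], [[0, 0, -0.0025], [0, 0, 0.06]], [[0, 0, -0.003], [0, 0, 0.072]], [[0, 0, -0.0035], [0, 0, 0.084]], [[0, 0, -0.004], [0, 0, 0.096]], [[0, 0, -0.004], [0, 0, 0.1]], [[0, 0, -0.004], [0, 0, 0.1]]])

```text
clock: 10.3
tool_pos: [616.0, 131.6, 167.7]
ee_rot: [-3.141, 0.001, 0.444]
force: [0.8, 0.7, -0.2]
width: 0.517
grasp_force: 30.8
```

```bash
python3 st.py
```

```text
{'clock': np.float64(10.3), 'tool_pos': array([615.952, 131.606, 167.694]), 'ee_rot': array([-3.141e+00,  1.000e-03,  4.440e-01]), 'force': array([ 0.772,  0.685, -0.232]), 'wrist_torque': array([ 0.145, -0.245, -0.02 ]), 'width': np.float64(0.517), 'grasp_force': np.float64(30.824)} 1.487 -0.103
```

Emit:
step_arm(moves=[[[0, 0, -0.001], [0, 0, 0.05]], [[0, 0, -0.002], [0, 0, 0.1]], [[0, 0, -0.003], [0, 0, 0.15]], [[0, 0, -0.004], [0, 0, 0.2]], [[0, 0, -0.005], [0, 0, 0.25]], [[0, 0, -0.006], [0, 0, 0.3]], [[0, 0, -0.007], [0, 0, 0.35]], [[0, 0, -0.008], [0, 0, 0.4]], [[0, 0, -0.009], [0, 0, 0.45]], [[0, 0, -0.01], [0, 0, 0.5]]], squeeze=40)

```text
clock: 11.3
tool_pos: [616.1, 131.6, 170.6]
ee_rot: [3.141, 0.0, -0.345]
force: [1.4, 0.3, -0.6]
width: 0.514
grasp_force: 40.7
```

Emit:
step_arm(moves=[[[0, 0, -0.001], [0, 0, 0.05]], [[0, 0, -0.002], [0, 0, 0.1]], [[0, 0, -0.003], [0, 0, 0.15]], [[0, 0, -0.004], [0, 0, 0.2]], [[0, 0, -0.005], [0, 0, 0.25]], [[0, 0, -0.006], [0, 0, 0.3]], [[0, 0, -0.007], [0, 0, 0.35]], [[0, 0, -0.008], [0, 0, 0.4]], [[0, 0, -0.009], [0, 0, 0.45]], [[0, 0, -0.0095], [0, 0, 0.5]]])

```text
clock: 12.3
tool_pos: [615.9, 131.3, 173.4]
ee_rot: [3.14, -0.0, -1.13]
force: [0.8, -1.3, -0.7]
width: 0.516
grasp_force: 40.7
```

```bash
python3 st.py
```

```text
{'clock': np.float64(12.3), 'tool_pos': array([615.935, 131.308, 173.368]), 'ee_rot': array([ 3.14, -0.  , -1.13]), 'force': array([ 0.793, -1.317, -0.704]), 'wrist_torque': array([-0.242, -0.298, -0.003]), 'width': np.float64(0.516), 'grasp_force': np.float64(40.72)} -0.087 1.033
```

Emit:
step_arm(moves=[[[0, 0, -0.001], [0, 0, 0.05]], [[0, 0, -0.002], [0, 0, 0.1]], [[0, 0, -0.003], [0, 0, 0.15]], [[0, 0, -0.004], [0, 0, 0.2]], [[0, 0, -0.005], [0, 0, 0.25]], [[0, 0, -0.006], [0, 0, 0.3]], [[0, 0, -0.007], [0, 0, 0.3]], [[0, 0, -0.009], [0, 0, 0.3]], [[0, 0, -0.011], [0, 0, 0.3]], [[0, 0, -0.013], [0, 0, 0.3]]])

```text
clock: 13.3
tool_pos: [616.1, 131.6, 177.7]
ee_rot: [3.141, -0.0, -1.597]
force: [0.1, -0.5, -1.4]
width: 0.511
grasp_force: 40.8
```

```bash
python3 st.py
```

```text
{'clock': np.float64(13.3), 'tool_pos': array([616.07 , 131.601, 177.713]), 'ee_rot': array([ 3.141, -0.   , -1.597]), 'force': array([ 0.095, -0.475, -1.434]), 'wrist_torque': array([ 0.007, -0.001, -0.003]), 'width': np.float64(0.511), 'grasp_force': np.float64(40.81)} -0.554 0.016
```

Emit:
step_arm(moves=[[[0, 0, -0.01], [0, 0, 0]], [[0, 0, -0.03], [0, 0, 0]], [[0, 0, -0.06], [0, 0, 0]], [[0, 0, -0.09], [0, 0, 0]], [[0, 0, -0.12], [0, 0, 0]], [[0, 0, -0.15], [0, 0, 0]], [[0, 0, -0.18], [0, 0, 0]], [[0, 0, -0.21], [0, 0, 0]], [[0, 0, -0.23], [0, 0, 0]], [[0, 0, -0.24], [0, 0, 0]]])

```text
clock: 14.3
tool_pos: [616.3, 131.6, 250.8]
ee_rot: [-3.141, 0.0, -1.598]
force: [1.0, -1.1, -2.0]
width: 0.518
grasp_force: 40.8
```

```bash
python3 st.py
python3 - <<'E'
from h import *
from station import eyes
o=[]
for n,b in (("side",(180,420,130,310)),("top",(150,390,150,330))):
    d=eyes.get_image(n); np.savez(f"pics/{n}4.npz",**d); o.append(cv2.resize(d["pixels"][b[2]:b[3],b[0]:b[1]],None,fx=1.65,fy=1.65,interpolation=2))
cv2.imwrite("pics/c4.png",np.hstack(o)[:,:,::-1])
E
```

```text
{'clock': np.float64(14.3), 'tool_pos': array([616.342, 131.601, 250.751]), 'ee_rot': array([-3.141,  0.   , -1.598]), 'force': array([ 1.027, -1.074, -2.   ]), 'wrist_torque': array([ 0.074,  0.008, -0.004]), 'width': np.float64(0.518), 'grasp_force': np.float64(40.84)} -0.555 0.0
```

View pics/c4.png

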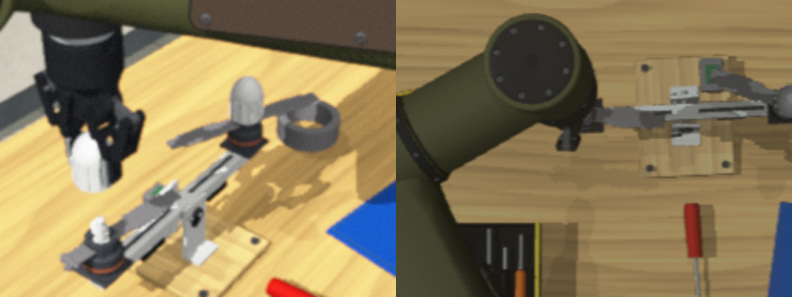

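The nut is held in the fingers and clear above the bare stub; the broken propeller is still on its motor. I carry the nut to the mat.

Emit:
step_arm(moves=[[[0.08, 0.04, 0], [0, 0, 0]], [[0.2, 0.1, 0], [0, 0, 0]], [[0.32, 0.16, 0], [0, 0, 0]], [[0.44, 0.22, 0], [0, 0, 0]], [[0.55, 0.275, 0], [0, 0, 0]], [[0.6, 0.3, 0], [0, 0, 0]], [[0.6, 0.3, 0], [0, 0, 0]], [[0.6, 0.3, 0], [0, 0, 0]], [[0.6, 0.3, 0], [0, 0, 0]], [[0.6, 0.3, 0], [0, 0, 0]]])

```text
clock: 15.4
tool_pos: [521.6, -45.1, 249.4]
ee_rot: [3.141, -0.0, -1.597]
force: [-0.5, -0.4, -0.8]
width: 0.514
grasp_force: 41.1
```

Emit:
step_arm(moves=[[[0.08, 0.04, 0], [0, 0, 0]], [[0.2, 0.1, 0], [0, 0, 0]], [[0.32, 0.16, 0.08], [0, 0, 0]], [[0.44, 0.22, 0.16], [0, 0, 0]], [[0.55, 0.275, 0.25], [0, 0, 0]], [[0.584, 0.29, 0.35], [0, 0, 0]], [[0.584, 0.29, 0.42], [0, 0, 0]], [[0.584, 0.29, 0.46], [0, 0, 0]], [[0.584, 0.29, 0.5], [0, 0, 0]], [[0.584, 0.29, 0.53], [0, 0, 0]]])

```text
clock: 16.4
tool_pos: [430.1, -218.3, 90.6]
ee_rot: [-3.141, -0.0, -1.597]
force: [-0.6, -0.2, -1.0]
width: 0.511
grasp_force: 41.1
```

```bash
python3 st.py
python3 - <<'E'
from h import *
from station import eyes
o=[]
for n,b in (("side",(350,550,150,330)),("top",(340,540,230,410))):
    d=eyes.get_image(n); np.savez(f"pics/{n}5.npz",**d); o.append(cv2.resize(d["pixels"][b[2]:b[3],b[0]:b[1]],None,fx=2,fy=2,interpolation=2))
cv2.imwrite("pics/c5.png",np.hstack(o)[:,:,::-1])
E
```

```text
{'clock': np.float64(16.4), 'tool_pos': array([ 430.118, -218.278,   90.578]), 'ee_rot': array([-3.141, -0.   , -1.597]), 'force': array([-0.564, -0.249, -0.993]), 'wrist_torque': array([ 0.038,  0.052, -0.028]), 'width': np.float64(0.511), 'grasp_force': np.float64(41.11)} 0.023 -0.002
```

View pics/c5.png

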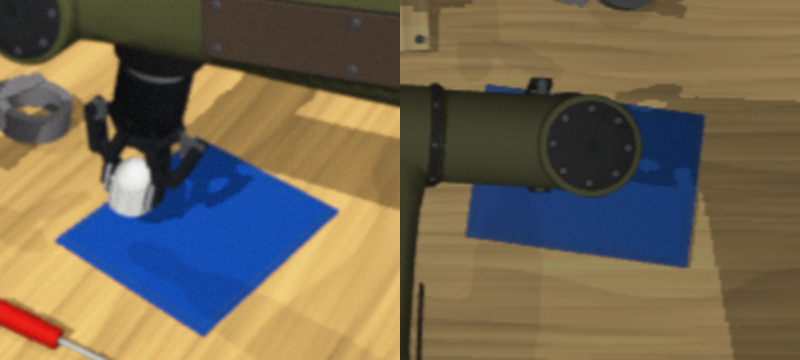

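The nut hangs upright over the mat corner nearest the rig. I lower it to just above the mat, then creep down.

Emit:
step_arm(moves=[[[0, 0, 0.04], [0, 0, 0]], [[0, 0, 0.08], [0, 0, 0]], [[0, 0, 0.12], [0, 0, 0]], [[0, 0, 0.145], [0, 0, 0]], [[0, 0, 0.16], [0, 0, 0]], [[0, 0, 0.168], [0, 0, 0]], [[0, 0, 0.17], [0, 0, 0]], [[0, 0, 0.172], [0, 0, 0]], [[0, 0, 0.174], [0, 0, 0]], [[0, 0, 0.176], [0, 0, 0]]])

```text
clock: 17.5
tool_pos: [429.8, -218.7, 38.4]
ee_rot: [-3.141, -0.0, -1.598]
force: [-0.6, 0.6, -1.1]
width: 0.514
grasp_force: 41.1
```

Emit:
step_arm(moves=[[[0, 0, 0.001], [0, 0, 0]], [[0, 0, 0.002], [0, 0, 0]], [[0, 0, 0.003], [0, 0, 0]], [[0, 0, 0.004], [0, 0, 0]], [[0, 0, 0.004], [0, 0, 0]], [[0, 0, 0.004], [0, 0, 0]], [[0, 0, 0.004], [0, 0, 0]], [[0, 0, 0.004], [0, 0, 0]], [[0, 0, 0.004], [0, 0, 0]], [[0, 0, 0.004], [0, 0, 0]]])

```text
clock: 18.5
tool_pos: [429.6, -218.7, 37.1]
ee_rot: [-3.141, -0.0, -1.598]
force: [-2.2, 1.0, 3.9]
width: 0.513
grasp_force: 41.5
```

Emit:
step_arm(moves=[[[0, 0, 0], [0, 0, 0]], [[0, 0, 0], [0, 0, 0]], [[0, 0, 0], [0, 0, 0]], [[0, 0, 0], [0, 0, 0]], [[0, 0, 0], [0, 0, 0]], [[0, 0, 0], [0, 0, 0]], [[0, 0, 0], [0, 0, 0]], [[0, 0, 0], [0, 0, 0]], [[0, 0, 0], [0, 0, 0]], [[0, 0, 0], [0, 0, 0]]], gripper=-1)

```text
clock: 19.5
tool_pos: [429.5, -218.7, 36.9]
ee_rot: [3.142, -0.0, -1.598]
force: [0.6, -0.3, -0.4]
width: 1.0
grasp_force: 0.0
```

Emit:
step_arm(moves=[[[0, 0, -0.04], [0, 0, 0]], [[0, 0, -0.1], [0, 0, 0]], [[0, 0, -0.2], [0, 0, 0]], [[0, 0, -0.35], [0, 0, 0]], [[0, 0, -0.5], [0, 0, 0]], [[0, 0, -0.6], [0, 0, 0]], [[0, 0, -0.7], [0, 0, 0]], [[0, 0, -0.71], [0, 0, 0]], [[0, 0, -0.71], [0, 0, 0]], [[0, 0, -0.71], [0, 0, 0]]])

```text
clock: 20.5
tool_pos: [429.2, -218.5, 249.1]
ee_rot: [3.14, 0.0, -1.598]
force: [0.5, 0.6, -1.0]
width: 1.001
grasp_force: 0.0
```

```bash
python3 st.py
python3 - <<'E'
from h import *
from station import eyes
d=eyes.get_image("side"); np.savez("pics/side6.npz",**d); a=cv2.resize(d["pixels"][170:330,380:540],None,fx=2.5,fy=2.5,interpolation=2)
d=eyes.get_image("wrist"); np.savez("pics/wrist6.npz",**d)
b=cv2.resize(d["pixels"],(533,400)); s=load("side4"); 
c=cv2.resize(a,(260,260)); e=cv2.resize(s["pixels"][230:320,190:280],(260,260),interpolation=2)
cv2.imwrite("pics/c6.png",np.hstack([np.vstack([c,e]),cv2.resize(b,(533,520))])[:,:,::-1])
E
```

```text
{'clock': np.float64(20.5), 'tool_pos': array([ 429.217, -218.471,  249.099]), 'ee_rot': array([ 3.14 ,  0.   , -1.598]), 'force': array([ 0.465,  0.614, -1.023]), 'wrist_torque': array([-0.042,  0.008, -0.013]), 'width': np.float64(1.001), 'grasp_force': np.float64(0.0)} 0.024 0.0
```

View pics/c6.png

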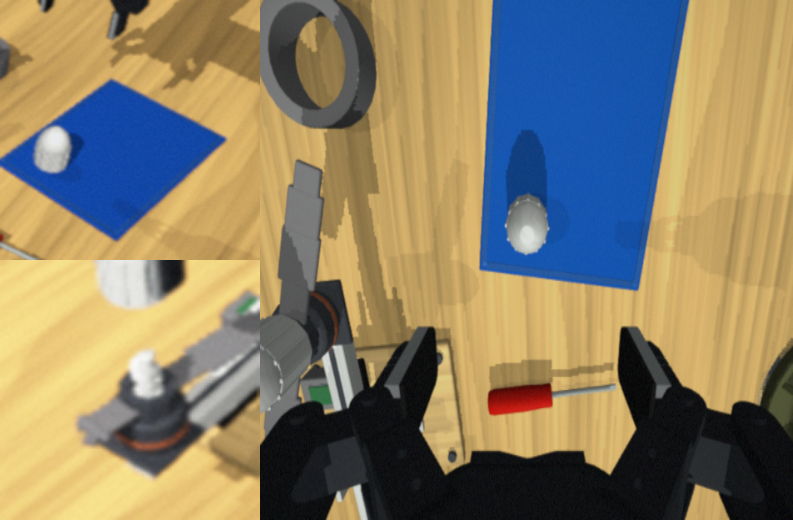

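The nut stands upright on the mat and has been let go. The broken propeller sits on its motor with the bare stub above it. I go back over the hub, fingers closing across the blade.

Emit:
step_arm(moves=[[[-0.1, -0.05, 0], [0, 0, 0.03]], [[-0.25, -0.125, 0], [0, 0, 0.03]], [[-0.4, -0.2, 0], [0, 0, 0.03]], [[-0.55, -0.275, 0], [0, 0, 0.03]], [[-0.592, -0.296, 0], [0, 0, 0.03]], [[-0.592, -0.296, 0], [0, 0, 0.03]], [[-0.7, -0.35, 0], [0, 0, 0.03]], [[-0.85, -0.425, 0], [0, 0, 0.03]], [[-1, -0.5, 0], [0, 0, 0.03]], [[-1, -0.5, 0], [0, 0, 0.03]]])

```text
clock: 21.6
tool_pos: [588.5, 79.9, 247.1]
ee_rot: [3.138, -0.001, -1.643]
force: [-0.6, 0.2, -1.3]
width: 0.999
grasp_force: 0.0
```

```bash
python3 st.py
python3 - <<'E'
from h import *
from station import status
from scipy.spatial.transform import Rotation as Ro
s=status.get_state(); R=Ro.from_euler("xyz",s["ee_rot"]).as_matrix()
print(R.T@(np.array([616.2,131.6,165])-s["tool_pos"])/300)
d=load("wrist2")
a=plane(d,(243,127),129); b=plane(d,(516,86),129); print(a,b,np.arctan2(*(b-a)[[1,0]]))
E
```

```text
{'clock': np.float64(21.6), 'tool_pos': array([588.477,  79.856, 247.092]), 'ee_rot': array([ 3.138e+00, -1.000e-03, -1.643e+00]), 'force': array([-0.621,  0.189, -1.255]), 'wrist_torque': array([-0.025,  0.062, -0.046]), 'width': np.float64(0.999), 'grasp_force': np.float64(0.0)} -0.544 -0.461
[-0.1790496  -0.08079666  0.27309352]
[620.88931745 176.23622802 129.        ] [604.81732506  10.51549083 129.        ] -1.6674763579477794
```

Emit:
step_arm(moves=[[[-0.08, -0.04, 0], [0, 0, 0]], [[-0.178, -0.082, 0], [0, 0, 0]], [[-0.178, -0.082, 0], [0, 0, 0]], [[-0.178, -0.082, 0.05], [0, 0, 0]], [[-0.178, -0.082, 0.1], [0, 0, 0]], [[-0.178, -0.082, 0.15], [0, 0, 0]], [[-0.178, -0.082, 0.2], [0, 0, 0]], [[-0.178, -0.082, 0.2], [0, 0, 0]], [[-0.178, -0.082, 0.2], [0, 0, 0]], [[-0.178, -0.082, 0.2], [0, 0, 0]]])

```text
clock: 22.6
tool_pos: [616.6, 128.5, 190.9]
ee_rot: [-3.14, 0.0, -1.645]
force: [0.1, -0.1, 0.1]
width: 0.999
grasp_force: 0.0
```

```bash
python3 st.py
python3 - <<'E'
from h import *
from station import status, eyes
from scipy.spatial.transform import Rotation as Ro
s=status.get_state(); R=Ro.from_euler("xyz",s["ee_rot"]).as_matrix()
print(R.T@(np.array([616.2,131.6,150])-s["tool_pos"])/300)
d=eyes.get_image("wrist"); cv2.imwrite("pics/wrist7.png",d["pixels"][:,:,::-1])
E
```

```text
{'clock': np.float64(22.6), 'tool_pos': array([616.562, 128.501, 190.932]), 'ee_rot': array([-3.14 ,  0.   , -1.645]), 'force': array([ 0.115, -0.052,  0.074]), 'wrist_torque': array([-0.001,  0.042,  0.031]), 'width': np.float64(0.999), 'grasp_force': np.float64(0.0)} -0.598 0.001
[-0.01016204  0.00218874  0.13644116]
```

View pics/wrist7.png

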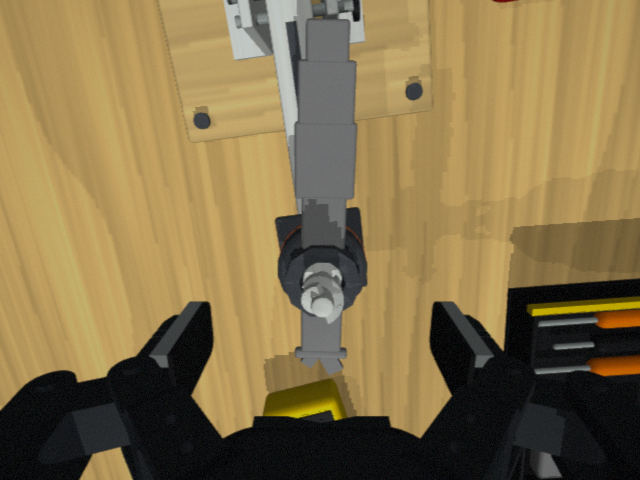

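The hub and stub are centred between the fingers (u≈322), with the blade straight up the image and so square to the closing line. I go down and close on the hub.

Emit:
step_arm(moves=[[[-0.01, 0.002, 0.04], [0, 0, 0]], [[-0.01, 0.002, 0.08], [0, 0, 0]], [[-0.01, 0.002, 0.12], [0, 0, 0]], [[-0.01, 0.002, 0.136], [0, 0, 0]], [[-0.01, 0.002, 0.136], [0, 0, 0]], [[-0.01, 0.002, 0.136], [0, 0, 0]], [[-0.01, 0.002, 0.136], [0, 0, 0]], [[-0.01, 0.002, 0.136], [0, 0, 0]], [[-0.01, 0.002, 0.136], [0, 0, 0]], [[-0.01, 0.002, 0.136], [0, 0, 0]]])

```text
clock: 23.65
tool_pos: [615.9, 131.6, 149.3]
ee_rot: [-3.141, 0.0, -1.645]
force: [-0.0, 0.5, -0.4]
width: 1.003
grasp_force: 0.0
```

Emit:
step_arm(moves=[[[0, 0, 0], [0, 0, 0]], [[0, 0, 0], [0, 0, 0]], [[0, 0, 0], [0, 0, 0]], [[0, 0, 0], [0, 0, 0]], [[0, 0, 0], [0, 0, 0]], [[0, 0, 0], [0, 0, 0]], [[0, 0, 0], [0, 0, 0]], [[0, 0, 0], [0, 0, 0]], [[0, 0, 0], [0, 0, 0]], [[0, 0, 0], [0, 0, 0]]], gripper=1, squeeze=40)

```text
clock: 24.65
tool_pos: [616.0, 131.6, 149.5]
ee_rot: [-3.141, 0.0, -1.645]
force: [-0.4, 1.2, 3.4]
width: 0.431
grasp_force: 40.3
```

```bash
python3 st.py
```

```text
{'clock': np.float64(24.65), 'tool_pos': array([615.992, 131.629, 149.459]), 'ee_rot': array([-3.141,  0.   , -1.645]), 'force': array([-0.425,  1.242,  3.445]), 'wrist_torque': array([ 0.082,  0.06 , -0.026]), 'width': np.float64(0.431), 'grasp_force': np.float64(40.311)} -0.602 -0.004
```

Emit:
step_arm(moves=[[[0, 0, -0.01], [0, 0, 0]], [[0, 0, -0.03], [0, 0, 0]], [[0, 0, -0.06], [0, 0, 0]], [[0, 0, -0.09], [0, 0, 0]], [[0, 0, -0.12], [0, 0, 0]], [[0, 0, -0.15], [0, 0, 0]], [[0, 0, -0.19], [0, 0, 0]], [[0, 0, -0.23], [0, 0, 0]], [[0, 0, -0.27], [0, 0, 0]], [[0, 0, -0.3], [0, 0, 0]]])

```text
clock: 25.65
tool_pos: [616.0, 131.6, 240.7]
ee_rot: [-3.14, 0.0, -1.645]
force: [0.9, 0.3, -0.2]
width: 0.429
grasp_force: 40.5
```

```bash
python3 st.py
python3 - <<'E'
from h import *
from station import status, eyes
from scipy.spatial.transform import Rotation as Ro
s=status.get_state(); R=Ro.from_euler("xyz",s["ee_rot"]).as_matrix()
print(R.T@(np.array([355.3,-319.4,240])-s["tool_pos"])/300)
o=[]
for n,b in (("side",(150,390,110,330)),("top",(150,390,150,370))):
    d=eyes.get_image(n); o.append(cv2.resize(d["pixels"][b[2]:b[3],b[0]:b[1]],None,fx=1.65,fy=1.65,interpolation=2))
cv2.imwrite("pics/c8.png",np.hstack(o)[:,:,::-1])
E
```

```text
{'clock': np.float64(25.65), 'tool_pos': array([616.013, 131.605, 240.717]), 'ee_rot': array([-3.14 ,  0.   , -1.645]), 'force': array([ 0.918,  0.333, -0.23 ]), 'wrist_torque': array([ 0.014, -0.032,  0.041]), 'width': np.float64(0.429), 'grasp_force': np.float64(40.51)} -0.602 -0.0
[1.56380209e+00 7.54866608e-01 9.36882480e-04]
```

View pics/c8.png

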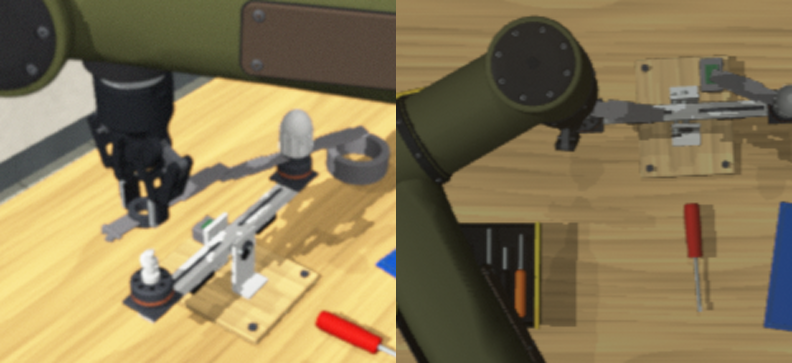

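The propeller is off the stub and hangs level in the fingers. I carry it to the mat.

Emit:
step_arm(moves=[[[0.06, 0.03, 0], [0, 0, 0]], [[0.16, 0.08, 0], [0, 0, 0]], [[0.28, 0.135, 0], [0, 0, 0]], [[0.4, 0.19, 0], [0, 0, 0]], [[0.52, 0.25, 0], [0, 0, 0]], [[0.64, 0.31, 0], [0, 0, 0]], [[0.74, 0.36, 0], [0, 0, 0]], [[0.78, 0.38, 0], [0, 0, 0]], [[0.78, 0.38, 0], [0, 0, 0]], [[0.78, 0.38, 0], [0, 0, 0]]])

```text
clock: 26.75
tool_pos: [484.9, -92.9, 238.8]
ee_rot: [3.141, 0.0, -1.646]
force: [-0.0, 0.2, -0.7]
width: 0.431
grasp_force: 40.5
```

Emit:
step_arm(moves=[[[0.06, 0.03, 0], [0, 0, 0]], [[0.16, 0.08, 0], [0, 0, 0]], [[0.28, 0.135, 0], [0, 0, 0]], [[0.4, 0.19, 0], [0, 0, 0]], [[0.52, 0.25, 0], [0, 0, 0]], [[0.64, 0.31, 0], [0, 0, 0]], [[0.72, 0.36, 0.08], [0, 0, 0]], [[0.75, 0.375, 0.2], [0, 0, 0]], [[0.75, 0.375, 0.32], [0, 0, 0]], [[0.75, 0.375, 0.42], [0, 0, 0]]])

```text
clock: 27.75
tool_pos: [355.9, -308.7, 110.5]
ee_rot: [3.14, 0.001, -1.645]
force: [0.9, 0.0, -0.7]
width: 0.427
grasp_force: 40.5
```

```bash
python3 st.py
```

```text
{'clock': np.float64(27.75), 'tool_pos': array([ 355.859, -308.702,  110.529]), 'ee_rot': array([ 3.140e+00,  1.000e-03, -1.645e+00]), 'force': array([ 0.919,  0.046, -0.703]), 'wrist_torque': array([-0.001, -0.053,  0.022]), 'width': np.float64(0.427), 'grasp_force': np.float64(40.517)} 0.211 0.016
```

Emit:
step_arm(moves=[[[0, 0, 0.05], [0, 0, 0]], [[0, 0, 0.1], [0, 0, 0]], [[0, 0, 0.15], [0, 0, 0]], [[0, 0, 0.19], [0, 0, 0]], [[0, 0, 0.22], [0, 0, 0]], [[0, 0, 0.235], [0, 0, 0]], [[0, 0, 0.24], [0, 0, 0]], [[0, 0, 0.24], [0, 0, 0]], [[0, 0, 0.24], [0, 0, 0]], [[0, 0, 0.24], [0, 0, 0]]])

```text
clock: 28.75
tool_pos: [356.1, -309.5, 41.7]
ee_rot: [-3.141, -0.0, -1.645]
force: [0.2, 0.5, 0.1]
width: 0.431
grasp_force: 40.5
```

Emit:
step_arm(moves=[[[0, 0, 0.002], [0, 0, 0]], [[0, 0, 0.004], [0, 0, 0]], [[0, 0, 0.006], [0, 0, 0]], [[0, 0, 0.008], [0, 0, 0]], [[0, 0, 0.01], [0, 0, 0]], [[0, 0, 0.01], [0, 0, 0]], [[0, 0, 0.01], [0, 0, 0]], [[0, 0, 0.01], [0, 0, 0]], [[0, 0, 0.01], [0, 0, 0]], [[0, 0, 0.01], [0, 0, 0]]])

```text
clock: 29.75
tool_pos: [355.8, -309.3, 38.1]
ee_rot: [-3.142, -0.0, -1.645]
force: [-0.1, 0.1, -1.1]
width: 0.428
grasp_force: 40.5
```

Emit:
step_arm(moves=[[[0, 0, 0.002], [0, 0, 0]], [[0, 0, 0.004], [0, 0, 0]], [[0, 0, 0.006], [0, 0, 0]], [[0, 0, 0.008], [0, 0, 0]], [[0, 0, 0.01], [0, 0, 0]], [[0, 0, 0.012], [0, 0, 0]], [[0, 0, 0.014], [0, 0, 0]], [[0, 0, 0.014], [0, 0, 0]], [[0, 0, 0.014], [0, 0, 0]], [[0, 0, 0.014], [0, 0, 0]]])

```text
clock: 30.75
tool_pos: [355.8, -309.3, 33.9]
ee_rot: [-3.142, -0.0, -1.645]
force: [0.7, 0.1, -0.4]
width: 0.428
grasp_force: 40.5
```

Emit:
step_arm(moves=[[[0, 0, 0.001], [0, 0, 0]], [[0, 0, 0.002], [0, 0, 0]], [[0, 0, 0.003], [0, 0, 0]], [[0, 0, 0.004], [0, 0, 0]], [[0, 0, 0.004], [0, 0, 0]], [[0, 0, 0.004], [0, 0, 0]], [[0, 0, 0.004], [0, 0, 0]], [[0, 0, 0.004], [0, 0, 0]], [[0, 0, 0.004], [0, 0, 0]], [[0, 0, 0.004], [0, 0, 0]]])

```text
clock: 31.75
tool_pos: [355.8, -309.4, 33.4]
ee_rot: [-3.142, -0.0, -1.645]
force: [-3.2, 3.0, 5.2]
width: 0.428
grasp_force: 41.1
```

Contact with 5 N. I release and rise.

Emit:
step_arm(moves=[[[0, 0, 0], [0, 0, 0]], [[0, 0, 0], [0, 0, 0]], [[0, 0, 0], [0, 0, 0]], [[0, 0, 0], [0, 0, 0]], [[0, 0, 0], [0, 0, 0]], [[0, 0, 0], [0, 0, 0]], [[0, 0, 0], [0, 0, 0]], [[0, 0, 0], [0, 0, 0]], [[0, 0, 0], [0, 0, 0]], [[0, 0, 0], [0, 0, 0]]], gripper=-1)

```text
clock: 32.75
tool_pos: [355.8, -309.3, 32.7]
ee_rot: [-3.142, -0.0, -1.645]
force: [-0.6, 0.3, 0.4]
width: 1.002
grasp_force: 0.0
```

Emit:
step_arm(moves=[[[0, 0, -0.03], [0, 0, 0]], [[0, 0, -0.08], [0, 0, 0]], [[0, 0, -0.2], [0, 0, 0]], [[0, 0, -0.35], [0, 0, 0]], [[0, 0, -0.5], [0, 0, 0]], [[0, 0, -0.65], [0, 0, 0]], [[0, 0, -0.7], [0, 0, 0]], [[0, 0, -0.7], [0, 0, 0]], [[0, 0, -0.7], [0, 0, 0]], [[0, 0, -0.7], [0, 0, 0]]])

```text
clock: 33.75
tool_pos: [355.4, -309.0, 241.2]
ee_rot: [3.139, 0.001, -1.645]
force: [-0.2, 0.1, -0.3]
width: 1.001
grasp_force: 0.0
```

```bash
python3 st.py
python3 - <<'E'
from h import *
from station import eyes
a=eyes.get_image("side")["pixels"][150:330,220:540]; b=eyes.get_image("wrist")["pixels"]
cv2.imwrite("pics/c9.png",np.hstack([cv2.resize(a,(400,225)),cv2.resize(b,(300,225))])[:,:,::-1])
E
```

```text
{'clock': np.float64(33.75), 'tool_pos': array([ 355.372, -308.989,  241.192]), 'ee_rot': array([ 3.139e+00,  1.000e-03, -1.645e+00]), 'force': array([-0.215,  0.121, -0.347]), 'wrist_torque': array([-0.017,  0.018,  0.001]), 'width': np.float64(1.001), 'grasp_force': np.float64(0.0)} 0.211 -0.0
```

View pics/c9.png

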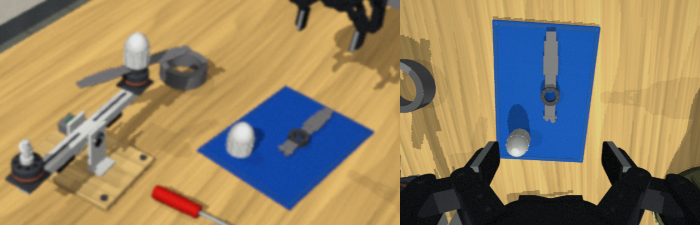

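The propeller lies flat within the mat and the nut stands upright beside it. The whole rotor still has its nut on, and the gripper is clear.

```bash
python3 -c "from station import ticket; print(ticket.sign_off())"
```

```text
the job is handed in; nothing more can be done
None
```

The job is handed in at about 34 s: the nut (left-hand thread, came off clockwise) stands open end down on the mat with the broken propeller flat beside it, and the other rotor was left alone; no verdict was returned.

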